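Tidy the laundry counter: pegs, dosing caps and soap

ROBOT

A 6-joint arm with a two-finger parallel gripper is mounted at the origin on the work surface. World frame = base frame: x ahead of the robot, y to its left, z up, the work surface at z = 0. Lengths are in m, angles in rad, forces in N, time in s.
With the tool pointing down it reaches from about 0.3 to 0.85 m from the base axis. Payload 5.4 kg.
Tool frame: the origin (TCP) lies midway between the tips of the shut fingers; the grasp point (between the pads) lies 19 mm behind it (arm.grip_point_offset is the distance from the TCP to the grasp point, in m); z points along the fingers, y is the line along which they close (so a half turn about z gives the same grasp; the last joint's range is limited). The gripper opens to 85 mm and grips with 20 to 120 N. Pads are 22 mm wide; open, the fingers measure 114 mm over their backs; the gripper's body (76 mm by 85 mm) begins 54 mm behind the grasp point. The pads swing forward as they close: fully open they stand 13 mm farther back than shut.
Start: joints at [-1.51, 0.158, 1.597, -0, 1.386, -0.21], TCP at [0.154, -0.554, 0.231] pointing down, gripper open.
Joint ranges: [-2.91, 2.91], [-0.94, 2.29], [0.18, 2.7], [-1.29, 4.43], [0.17, 2.64], [-3, 3]. Speed limits (rad/s): [2.57, 2.57, 3.14, 3.14, 3.14, 3.14].

INTERFACE

Orientations are given as a rotation vector (axis times angle).
In Python, from cell import status, imaging, order, models, arm gives the robot as it stands. The module is installed in compiled form; this text tells all that it offers.
- The arm moves only by the tool send_rows, never from a script. Its argument "commands" is a list that holds one entry, the list of rows, each a list of 6 numbers: the shift along the tool's x, y, z in mm, then the turn, a rotation vector about the tool's x, y, z in rad. In form: [[[dx, dy, dz, wx, wy, wz], ...]]. A call has 1 to 10 rows; each row shifts and turns the commanded pose from where the row before left it, along the tool's axes as they then stand; what a row does not reach is not made up. A row lasts 1/10 s, in which the tool goes at most 50 mm and 8.59 degrees, less where a joint would pass 70% of its speed; a pose out of reach is approached as far as the arm can. A call with a gripper value outside its range is refused whole. "grip" is the finger opening in mm, from 0 to 85.4, set as the call begins (left out, the last holds). The fingers move at their own pace and stop on an object; "force" is the grip in N (left out, the last holds). Time passes only in rows, so rows that do not move let the fingers close. It gives the time, the measured TCP pose, the force, the opening and the grip force at its end, in the units of the state.
- status.observe(): the state, without advancing time (a new reading comes with each control period).
- imaging.read_camera(name): name is "side" or "top"; returns the picture (420x560x3 uint8, red, green, blue); there is no depth.
- imaging.camera_model(name): a dict with "fx", "fy", "cx", "cy" (pixels), "dist_coeffs" ([k1, k2, p1, p2, k3] as OpenCV has them; the pictures are not rectified), "cam_to_world" (4x4, takes a point from camera to world coordinates). Camera axes: x right, y down, z forward; pixel columns grow to the right and rows downward; lengths in m; the calibration is good to about 2 mm. A picture is of the moment at which its call begins. camera_model takes no time and is no camera call.
- order.finish_job(): hands the job in; it is judged then, once.
Trained networks look in the newest picture that a camera, given by its name, has taken for a name from the list of things; names that differ only in an ending like _2 or _b are one class to them, and where a whole thing is asked for, a point or a joint stands for the part that bears it (a point fixed in the world has none). Each returns a list of dicts, best first, with "score" (0 to 1); they miss things now and then, are a little off and sometimes report something else, mostly with a low value. They report only what shows in the picture. A call takes as long as a camera call. They do not tell look-alikes from the thing itself.
- models.search_frame(target, camera): "position" ([x, y, z] in m, in world coordinates, good to about 4 mm: the middle of the surface that is visible of it).
- models.cut_out(target, camera): "mask" (420x560 bool, what is visible of it).
The state is a dict: "time": time; "joints": joint angles; "joint_velocities": joint speeds; "joint_torque": joint torques, N m; "position": TCP position; "tcp_rot": TCP orientation; "force": force on the tool from outside, world axes, zero at the start; "ft_torque": the same for the moment, N m; "gripper_width": opening from 0.0 (shut) to 1.0 (fully open); "finger_force": force on a finger pad.
Only numpy, scipy, OpenCV 4.12 (cv2) and the standard library are available. Lean on these libraries where they do the work, as an engineer would, in place of code of your own. Each camera call takes 0.05 s, during which the arm holds its last target. There are 200 camera calls.

TASK

Sort the five loose things on the laundry counter into their holders, in any order: lay both wooden clothes-pegs flat on the floor of the long rectangular tray, stand both white dosing caps upright (mouth up) on the floor of the round tray, and lay the bar of soap flat on the ribs inside the small ribbed soap dish, lengthwise. Leave the detergent bottle and the potted plant standing where they are.

Things in the scene. Friction and masses are not known exactly. Their poses are not given: they have to be found in the camera images.
- peg_a: dark wooden clothes-peg lying on its flat side, 74 long (own x) x 16 wide (own y) x 12 high, 14 g; a solid outline to grip across its width. Origin: centre of its underside; jaw end towards +x. One of two alike (both belong in the same tray), lying at any yaw on the counter.
- peg_b: dark wooden clothes-peg lying on its flat side, 74 long (own x) x 16 wide (own y) x 12 high, 14 g; a solid outline to grip across its width. Origin: centre of its underside; jaw end towards +x. One of two alike (both belong in the same tray), lying at any yaw on the counter.
- cap_a: white plastic dosing cap for detergent: an open round cup standing mouth up, 50 outside diameter, 45 high, wall 3, 30 g. Origin: centre of its underside, z up; yaw means nothing. One of two alike (both belong in the same tray). The five loose things lie in a row nearer the robot than the holders, centres at least 100 apart.
- cap_b: white plastic dosing cap for detergent: an open round cup standing mouth up, 50 outside diameter, 45 high, wall 3, 30 g. Origin: centre of its underside, z up; yaw means nothing. One of two alike (both belong in the same tray). The five loose things lie in a row nearer the robot than the holders, centres at least 100 apart.
- soap: olive-green bar of soap, 80 long (own x) x 50 wide (own y) x 28 high, about 120 g, lying flat at any yaw. Origin: centre of its underside, z up.
- peg_tray: long rectangular tray, outside 200 (own x) x 90 (own y), inside 190 x 80; floor 5 thick, rim 18 high above the counter, walls 5. Origin: centre of its underside, on the counter, z up. Room for the two pegs end to end along its x. Grey plastic, fixed to the counter; the three holders lie in a row, in any order.
- round_tray: round tray, 160 outside and 150 inside diameter; floor 5 thick, rim 18 high above the counter. Origin: centre of its underside, on the counter, z up; yaw means nothing. Room for the two caps side by side. Grey plastic, fixed to the counter; the three holders lie in a row, in any order.
- soap_dish: small rectangular soap dish, outside 120 (own x) x 84 (own y), inside 110 x 74; rim 14 high above the counter; on its floor five cross ribs whose tops are 8 above the counter, so the soap's underside comes to rest 8 up and its top stands 22 above the rim. Origin: centre of its underside, on the counter, z up. Grey plastic, fixed to the counter; the three holders lie in a row, in any order.
- bottle: bystander: blue detergent bottle with white cap, 76 diameter, 210 high, standing loose at the left of the work. Origin: centre of its underside.
- plant: bystander: small green plant in a black pot, 84 diameter, about 130 high, standing loose beyond the trays. Origin: centre of its underside.
Not all that is in view belongs to the job. Of the things that look like the soap, take the one that is nearest to the robot's base at the start.

How it is judged:
By the outcome, as a careful person would: the job done as asked, in the order asked, and still so for the second after the job is handed in, with the robot touching nothing.
It also fails if it takes over 120 s, if anything falls off the work surface, if the arm or the gripper's body presses on something with over 40 N, if the wrist force passes 120 N, or if a joint passes its speed limit or range.

## Working session

There is one attempt and no reset: what is moved stays moved. The work goes in short steps, Python scripts to look and compute and a tool call to move; the robot and the scene stay as the last step left them, time stands still between calls to the robot, and variables do not carry over. Pictures are saved under pics/ and viewed, at most 17 in all, crops included, and the job is handed in when it is done.

Besides the shell and the picture viewer there is one more tool, called as name([rows], argument=value, ...), one row to a line, values as JSON. send_rows: Moves the arm, as the interface text tells. Its arguments: {"type":"object","properties":{"commands":{"type":"array"},"grip":{"type":"number"},"force":{"type":"number"}},"required":["commands"]}

```bash
mkdir -p pics; python3 - <<'E'
from cell import status, imaging, models, arm
import cv2, numpy as np
print(status.observe())
print(arm.grip_point_offset)
for c in("top","side"):
    im=imaging.read_camera(c); cv2.imwrite(f"pics/{c}0.png",im[:,:,::-1])
    m=imaging.camera_model(c); print(c,m)
    for t in["peg_a","cap_a","soap","peg_tray","round_tray","soap_dish","bottle","plant"]:
        print(c,t,[(np.round(d["position"],3).tolist(),round(d["score"],2)) for d in models.search_frame(t,c)])
E
```

```text
{'time': 0.0, 'joints': array([-1.51009664e+00,  1.59066413e-01,  1.59826071e+00, -1.01455971e-05,
        1.38620639e+00, -2.10070895e-01]), 'joint_velocities': array([ 0.00091032,  0.00031948,  0.00033588, -0.00082527, -0.00167305,
       -0.00087591]), 'joint_torque': array([-4.35801312e-04, -3.96016467e+01, -3.31422615e+01, -3.28738461e-04,
        8.45713163e-03,  4.11118137e-06]), 'position': array([ 0.15375215, -0.55342391,  0.23029289]), 'tcp_rot': array([-3.11092632e+00, -4.23768897e-01, -2.11731670e-04]), 'force': array([ 0.05018238, -0.18278371, -0.16045303]), 'ft_torque': array([-0.03217323,  0.01081786,  0.02006329]), 'finger_force': 0.0, 'gripper_width': 1.005667649559913}
0.0187
top {'fx': 416.073443812757, 'fy': 416.073443812757, 'cx': 276.27130316335746, 'cy': 215.9588782815118, 'dist_coeffs': array([-0.0290237,  0.       ,  0.       ,  0.       ,  0.       ]), 'cam_to_world': array([[-0.01610105, -0.99139147,  0.12993736,  0.43032251],
       [-0.99986454,  0.01552064, -0.00547834,  0.06031003],
       [ 0.00341447, -0.13000797, -0.99150707,  1.30300072],
       [ 0
[... 953 characters left out ...]
5727,  0.7268465 , -0.86981944],
       [-0.00771862, -0.75996849, -0.64991408,  0.88157142],
       [ 0.        ,  0.        ,  0.        ,  1.        ]])}
side peg_a [([0.428, 0.114, 0.014], 0.7), ([0.426, -0.134, 0.012], 0.46)]
side cap_a [([0.438, 0.265, 0.029], 0.88), ([0.429, -0.021, 0.03], 0.7)]
side soap [([0.445, -0.273, 0.03], 0.9), ([0.434, -0.444, 0.029], 0.85), ([0.556, -0.42, 0.028], 0.67), ([0.428, 0.116, 0.013], 0.65), ([0.718, -0.396, 0.028], 0.57), ([0.615, -0.003, 0.005], 0.19)]
side peg_tray [([0.595, -0.252, 0.01], 0.79)]
side round_tray [([0.61, -0.001, 0.004], 0.9)]
side soap_dish []
side bottle [([0.552, 0.449, 0.099], 0.74)]
side plant [([0.761, -0.14, 0.094], 0.62)]
```

View pics/top0.png

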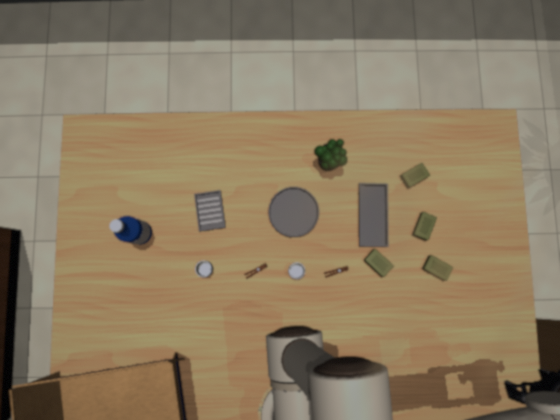

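View pics/side0.png

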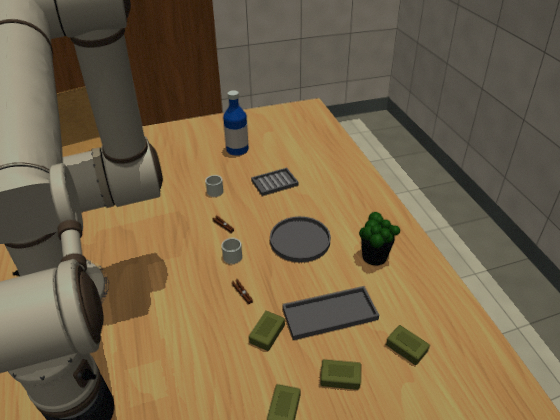

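Top view: soaps at (378,263), (437,267), (425,226) and (415,175), caps at (205,269) and (296,271), pegs at (256,270) and (336,271). The dish is at (210,211), the round tray at (293,212) and the peg tray at (373,215). The soap at (378,263) is nearest to the base. Next I refine the poses by fitting silhouettes in both cameras.

```bash
cat > h.py <<'E'
from cell import status, imaging, models
import cv2, numpy as np
from scipy.optimize import minimize
from scipy.spatial.transform import Rotation as R
CM={c:imaging.camera_model(c) for c in("top","side")}
def proj(P,c):
    m=CM[c]; T=np.linalg.inv(m["cam_to_world"]); K=np.array([[m["fx"],0,m["cx"]],[0,m["fy"],m["cy"]],[0,0,1]])
    return cv2.projectPoints(np.asarray(P,float),cv2.Rodrigues(T[:3,:3])[0],T[:3,3],K,m["dist_coeffs"])[0][:,0]
def box(l,w,h): return np.array([[sx*l/2,sy*w/2,z] for sx in(-1,1) for sy in(-1,1) for z in(0,h)])
def cyl(d,h):
    a=np.linspace(0,2*np.pi,40); return np.array([[d/2*np.cos(t),d/2*np.sin(t),z] for t in a for z in(0,h)])
SH={"peg_a":box(.074,.016,.012),"cap_a":cyl(.05,.045),"soap":box(.08,.05,.028),"peg_tray":box(.2,.09,.018),"round_tray":cyl(.16,.018),"soap_dish":box(.12,.084,.014)}
S=4
def fit(name,masks,guess,yaws,z=0):
    P0=SH[name]; ms={}
    for c,m in masks.items():
        ms[c]=cv2.resize(m.astype(np.uint8),None,fx=S,fy=S,interpolation=cv2.INTER_NEAREST)
    def cost(p):
        c_,s_=np.cos(p[2]),np.sin(p[2]); Q=P0@np.array([[c_,s_,0],[-s_,c_,0],[0,0,1]])+[p[0],p[1],z]; t=0
        for c,m in ms.items():
            hull=cv2.convexHull(((proj(Q,c)+.5)*S).astype(np.float32)); r=np.zeros_like(m)
            cv2.fillPoly(r,[np.round(hull*16).astype(np.int32)],1,shift=4)
            t+=1-(r&m).sum()/max(1,(r|m).sum())
        return t/len(ms)
    best=min((minimize(cost,[*guess,y],method="Nelder-Mead",options=dict(initial_simplex=[[*guess,y],[guess[0]+.008,guess[1],y],[guess[0],guess[1]+.008,y],[*guess,y+.3]],xatol=2e-4,fatol=1e-4)) for y in yaws),key=lambda r:r.fun)
    return best.x,best.fun
def masks_near(name,guess,cams=("top","side"),z=.01):
    out={}
    for c in cams:
        u=proj([[*guess,z]],c)[0]; b=None
        for d in models.cut_out(name,c):
            m=d["mask"]; 
            if m.sum()<20: continue
            k=np.argwhere(m)[:,::-1].mean(0); e=np.linalg.norm(k-u)
            if e<15 and (b is None or e<b[0]): b=(e,m)
        if b: out[c]=b[1]
    return out
def delta(tgt,yaw):
    "tool-frame shift (mm) and turn to TCP at tgt pointing down, closing line (tool y) at world angle yaw (mod pi)"
    s=status.observe(); R0=R.from_rotvec(s["tcp_rot"]); d=R0.inv().apply(np.array(tgt)-s["position"])*1000
    yv=R0.as_matrix()[:,1]; cur=np.arctan2(yv[1],yv[0]); dw=(yaw-cur+np.pi/2)%np.pi-np.pi/2
    print("shift",np.round(d,1),"turn tool z",round(-dw,3),"or",round(-dw-np.sign(-dw)*np.pi,3),"j6",s["joints"][5].round(2),"pos",s["position"].round(4),"t",s["time"])
E
python3 - <<'E'
from h import *
for c in("top","side"): imaging.read_camera(c)
Y=np.arange(0,np.pi,np.pi/4)
for n,g in [("peg_a",(.426,-.133)),("peg_a",(.428,.114)),("cap_a",(.435,.27)),("cap_a",(.428,-.01)),("soap",(.448,-.266)),("peg_tray",(.6,-.255)),("round_tray",(.61,-.003)),("soap_dish",(.622,.264))]:
    m=masks_near(n,g); yy=[0] if "cap" in n or "round" in n else Y
    print(n,g,{c:fit(n,{c:v},g,yy) for c,v in m.items()}, "BOTH",fit(n,m,g,yy) if m else None)
E
```

```text
peg_a (0.426, -0.133) {'side': (array([ 0.42425039, -0.13141651, -1.28476547]), np.float64(0.12422667656520658))} BOTH (array([ 0.42425039, -0.13141651, -1.28476547]), np.float64(0.12422667656520658))
peg_a (0.428, 0.114) {'top': (array([0.43547672, 0.11946987, 2.01749758]), np.float64(0.20116054158607355)), 'side': (array([ 0.4280561 ,  0.12029772, -1.09682154]), np.float64(0.15466101694915257))} BOTH (array([0.43300245, 0.12025923, 2.06922427]), np.float64(0.2996899792540378))
cap_a (0.435, 0.27) {'side': (array([ 0.43594119,  0.27483953, -0.05417384]), np.float64(0.20798698951933503))} BOTH (array([ 0.43594119,  0.27483953, -0.05417384]), np.float64(0.20798698951933503))
cap_a (0.428, -0.01) {'side': (array([ 0.42701076, -0.00796929,  0.16369779]), np.float64(0.06361511012673804))} BOTH (array([ 0.42701076, -0.00796929,  0.16369779]), np.float64(0.06361511012673804))
soap (0.448, -0.266) {'top': (array([ 0.45176295, -0.25886046,  0.78406681]), np.float64(0.07446130307280374)), 'side': (array([ 0.4477279 , -0.25973564,  0.83284388]), np.float64(0.10480404551201017))} BOTH (array([ 
[... 245 characters left out ...]
p.float64(0.024443498695483235))} BOTH (array([ 0.59894966, -0.25199258, -0.04318387]), np.float64(0.03794020492848171))
round_tray (0.61, -0.003) {'top': (array([ 0.61546514, -0.00204628, -0.16629717]), np.float64(0.02208022080220806)), 'side': (array([ 0.61065006, -0.00229737, -0.01610715]), np.float64(0.03156141717478311))} BOTH (array([ 0.61366294, -0.00173716, -0.11935202]), np.float64(0.0424019913694722))
soap_dish (0.622, 0.264) {'top': (array([0.62299462, 0.26315063, 0.13488288]), np.float64(0.033165480118076074)), 'side': (array([0.61792088, 0.26183613, 0.11763479]), np.float64(0.07096053611317943))} BOTH (array([0.62178773, 0.26255401, 0.12754511]), np.float64(0.07056933455559616))
```

```bash
python3 - <<'E'
from h import *
delta([.4497,-.2594,.007],.80+np.pi/2)
E
```

```text
shift [ 364.  -204.8  224.3] turn tool z -0.529 or 2.612 j6 -0.21 pos [ 0.1538 -0.5541  0.2313] t 1.8
```

send_rows([
  [[36.4,-20.5,8,0,0,0],[36.4,-20.5,8,0,0,0],[36.4,-20.5,8,0,0,0],[36.4,-20.5,8,0,0,0],[36.4,-20.5,8,0,0,0],[36.4,-20.5,8,0,0,0],[36.4,-20.5,8,0,0,0],[36.4,-20.5,8,0,0,0],[36.4,-20.5,8,0,0,0],[36.4,-20.5,8,0,0,0]],
], grip=66, force=40)

```text
time: 2.8
position: [0.4508, -0.2579, 0.1512]
tcp_rot: [3.112, 0.424, 0.001]
force: [0.7, -0.5, 0.2]
gripper_width: 0.771
finger_force: 0.0
```

send_rows([
  [[0,0,0,0,0,-0.132],[0,0,0,0,0,-0.132],[0,0,0,0,0,-0.132],[0,0,0,0,0,-0.133],[0,0,20,0,0,0],[0,0,20,0,0,0],[0,0,20,0,0,0],[0,0,0,0,0,0],[0,0,0,0,0,0]],
])

```text
time: 3.7
position: [0.4497, -0.2592, 0.0916]
tcp_rot: [-2.893, -1.223, 0.0]
force: [-0.4, -1.1, 0.3]
gripper_width: 0.772
finger_force: 0.0
```

```bash
python3 - <<'E'
from h import *
s=status.observe(); print(s["gripper_width"])
delta([.4497,-.2594,.007],.80+np.pi/2)
cv2.imwrite("pics/side1.png",imaging.read_camera("side")[:,:,::-1])
E
```

```text
0.7724421555527551
shift [-0.2  0.2 84.6] turn tool z -0.0 or 3.141 j6 0.02 pos [ 0.4497 -0.2592  0.0916] t 3.7
```

View pics/side1.png

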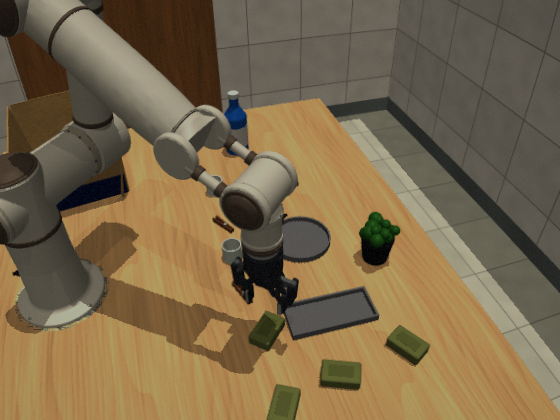

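The gripper at (265,285) stands over the soap at (267,330), with its jaws across the soap's width and clear of the tray. I descend and grip.

send_rows([
  [[0,0,20,0,0,0],[0,0,20,0,0,0],[0,0,20,0,0,0],[0,0,12,0,0,0],[0,0,12,0,0,0],[0,0,0,0,0,0],[0,0,0,0,0,0]],
])

```text
time: 4.45
position: [0.4501, -0.2595, 0.0079]
tcp_rot: [2.893, 1.223, 0.001]
force: [0.5, -0.4, -0.4]
gripper_width: 0.775
finger_force: 0.0
```

send_rows([
  [[0,0,0,0,0,0],[0,0,0,0,0,0],[0,0,0,0,0,0],[0,0,0,0,0,0],[0,0,0,0,0,0]],
], grip=40, force=40)

```text
time: 4.95
position: [0.4505, -0.2599, 0.0085]
tcp_rot: [2.892, 1.222, 0.001]
force: [-1.7, 0.7, 6.7]
gripper_width: 0.573
finger_force: 43.1
```

```bash
python3 - <<'E'
from h import *
s=status.observe(); print(s["gripper_width"],s["finger_force"],s["force"])
delta([.6205,.2626,.12],.127+np.pi/2)
E
```

```text
0.5728724442709188 43.12305450439453 [-1.71357103  0.66481714  6.66770195]
shift [ 493.2 -241.9 -112. ] turn tool z 0.673 or -2.469 j6 0.02 pos [ 0.4505 -0.2599  0.0085] t 4.95
```

send_rows([
  [[0,0,-20,0,0,0],[0,0,-32,0,0,0],[0,0,-32,0,0,0],[0,0,-28,0,0,0],[20,-10,0,0,0,0],[33,-16,0,0,0,0],[33,-16,0,0,0,0],[33,-16,0,0,0,0],[33,-16,0,0,0,0],[33,-16,0,0,0,0]],
])

```text
time: 5.95
position: [0.514, -0.0621, 0.119]
tcp_rot: [-2.893, -1.223, 0.001]
force: [1.2, 0.2, -1.7]
gripper_width: 0.572
finger_force: 42.4
```

send_rows([
  [[33,-16,0,0,0,0],[33,-16,0,0,0,0],[33,-16,0,0,0,0],[33,-16,0,0,0,0],[33,-16,0,0,0,0],[33,-16,0,0,0,0],[33,-16,0,0,0,0],[33,-16,0,0,0,0],[33,-17,0,0,0,0],[11,-6,0,0,0,0]],
])

```text
time: 6.95
position: [0.6203, 0.2655, 0.1188]
tcp_rot: [-2.891, -1.227, -0.0]
force: [-0.4, -0.0, -0.9]
gripper_width: 0.575
finger_force: 42.3
```

send_rows([
  [[0,0,0,0,0,0.1],[0,0,0,0,0,0.13],[0,0,0,0,0,0.13],[0,0,0,0,0,0.13],[0,0,0,0,0,0.1],[0,0,0,0,0,0.083],[0,0,0,0,0,0],[0,0,0,0,0,0]],
])

```text
time: 7.75
position: [0.6201, 0.2619, 0.119]
tcp_rot: [3.135, 0.202, -0.001]
force: [0.1, 0.1, -1.0]
gripper_width: 0.575
finger_force: 42.3
```

```bash
python3 - <<'E'
from h import *
s=status.observe(); print(s["gripper_width"],s["finger_force"],s["force"])
delta([.6205,.2626,.017],.127+np.pi/2)
for c in("side","top"):
    im=imaging.read_camera(c); cv2.imwrite(f"pics/{c}2.png",im[:,:,::-1])
    u=proj([[.62,.262,.05]],c)[0].astype(int); print(c,u)
    for d in models.search_frame("soap",c): print(np.round(d["position"],3),d["score"])
a=cv2.imread("pics/side2.png")[80:260,150:390];b=cv2.imread("pics/top2.png")[120:300,100:340]
cv2.imwrite("pics/c2.png",cv2.resize(np.hstack([a,b]),(800,300)))
E
```

```text
0.5754960362757605 42.30153143405914 [ 0.11893586  0.1156669  -0.97601755]
shift [  0.5  -0.7 102. ] turn tool z 0.001 or -3.14 j6 1.66 pos [0.6201 0.2619 0.119 ] t 7.75
side [274 169]
[ 0.432 -0.444  0.03 ] 0.94
[ 0.555 -0.42   0.03 ] 0.65
[ 0.716 -0.396  0.028] 0.61
[0.602 0.24  0.136] 0.56
top [207 208]
[ 0.722 -0.386  0.023] 0.77
[ 0.43 -0.44  0.03] 0.7
[0.602 0.236 0.007] 0.59
[ 0.56  -0.404  0.026] 0.58
[0.59  0.272 0.14 ] 0.55
[ 0.604 -0.258  0.003] 0.35
```

View pics/c2.png

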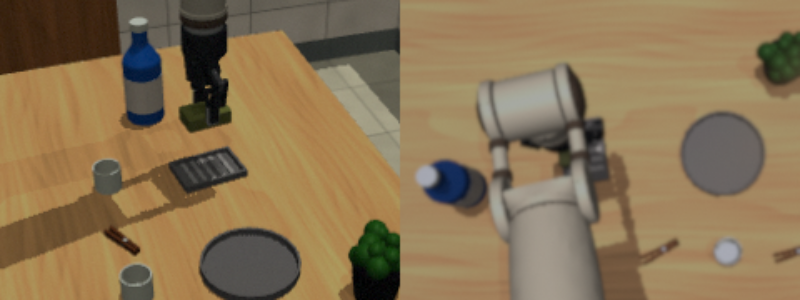

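The soap is held, at (205,115) in the crop, above the dish at (208,168). I lower it most of the way and check.

send_rows([
  [[0,0,20,0,0,0],[0,0,25,0,0,0],[0,0,25,0,0,0],[0,0,15,0,0,0],[0,0,0,0,0,0],[0,0,0,0,0,0]],
])

```text
time: 8.55
position: [0.6208, 0.2625, 0.035]
tcp_rot: [-3.135, -0.199, -0.001]
force: [-0.9, 0.9, -0.7]
gripper_width: 0.574
finger_force: 42.3
```

```bash
python3 - <<'E'
from h import *
delta([.6205,.2626,.017],.127+np.pi/2)
im=imaging.read_camera("side")
z=status.observe()["position"][2]-.0085
m=masks_near("soap",(.62,.262),("side",),z+.014); print(z,m and fit("soap",m,(.62,.262),[.127],z))
a=im[120:220,220:340,::-1]
cv2.imwrite("pics/c3.png",cv2.resize(a,(720,600),interpolation=cv2.INTER_CUBIC))
E
```

```text
shift [-0.3 -0.1 18. ] turn tool z 0.0 or -3.142 j6 1.67 pos [0.6208 0.2625 0.035 ] t 8.55
0.027374807799294194 (array([0.61769745, 0.26071526, 0.13595166]), np.float64(0.39375928677563155))
```

View pics/c3.png

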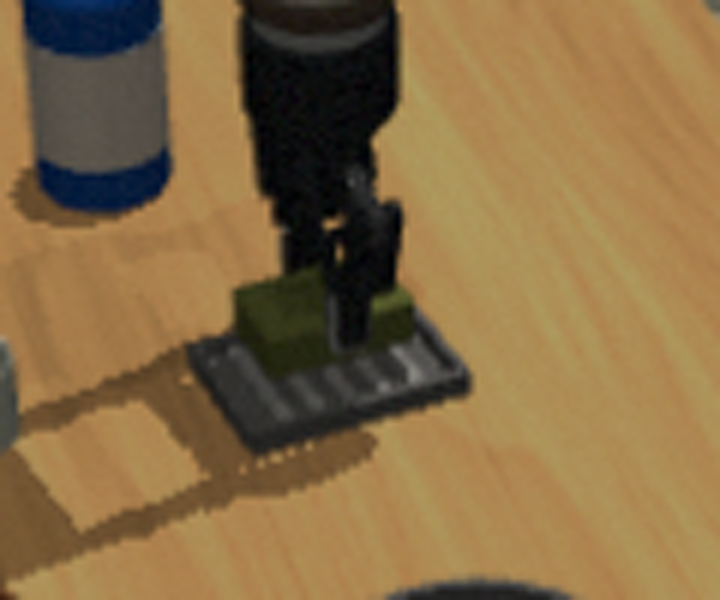

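The soap (240–412, 270–375) hangs over the dish, aligned with it and centred. I lower it.

send_rows([
  [[0,0,6,0,0,0],[0,0,6,0,0,0],[0,0,3,0,0,0],[0,0,1.5,0,0,0],[0,0,1.5,0,0,0],[0,0,0,0,0,0]],
])

```text
time: 9.25
position: [0.6205, 0.2624, 0.0166]
tcp_rot: [3.135, 0.199, 0.0]
force: [-0.7, -0.8, 1.2]
gripper_width: 0.576
finger_force: 42.6
```

send_rows([
  [[0,0,0,0,0,0],[0,0,0,0,0,0],[0,0,0,0,0,0],[0,0,-5,0,0,0],[0,0,-20,0,0,0],[0,0,-30,0,0,0],[0,0,-30,0,0,0],[0,0,-30,0,0,0],[0,0,0,0,0,0]],
], grip=64)

```text
time: 10.15
position: [0.624, 0.2633, 0.138]
tcp_rot: [-3.133, -0.199, -0.017]
force: [0.9, -0.6, 0.9]
gripper_width: 0.751
finger_force: 0.0
```

```bash
python3 - <<'E'
from h import *
im=imaging.read_camera("side"); imaging.read_camera("top")
m=masks_near("soap",(.62,.262),("side",),.02); print(m and fit("soap",m,(.62,.262),[.127],.008))
m=masks_near("cap_a",(.436,.275),("side","top"),.03); print({c:fit("cap_a",{c:v},(.436,.275),[0]) for c,v in m.items()})
for c in("top","side"): print([(np.round(d["position"],3),d["score"]) for d in models.search_frame("cap_a",c)])
delta([.436,.275,.12],0);delta([.436,.275,.12],np.pi/2)
cv2.imwrite("pics/c4.png",cv2.resize(im[120:220,190:310,::-1],(720,600),interpolation=cv2.INTER_CUBIC))
E
```

```text
(array([0.61776638, 0.26577746, 0.19553287]), np.float64(0.1493890918251669))
{'side': (array([ 0.43686393,  0.27600725, -0.04647744]), np.float64(0.07010605788243751))}
[(array([ 0.432, -0.008,  0.003]), 0.66)]
[(array([ 0.428, -0.02 ,  0.031]), 0.96), (array([0.437, 0.265, 0.024]), 0.75)]
shift [-180.3  -35.9   10.1] turn tool z -1.444 or 1.698 j6 1.67 pos [0.6194 0.2622 0.1296] t 10.5
shift [-180.3  -35.9   10.1] turn tool z 0.127 or -3.015 j6 1.67 pos [0.6194 0.2622 0.1296] t 10.5
```

View pics/c4.png

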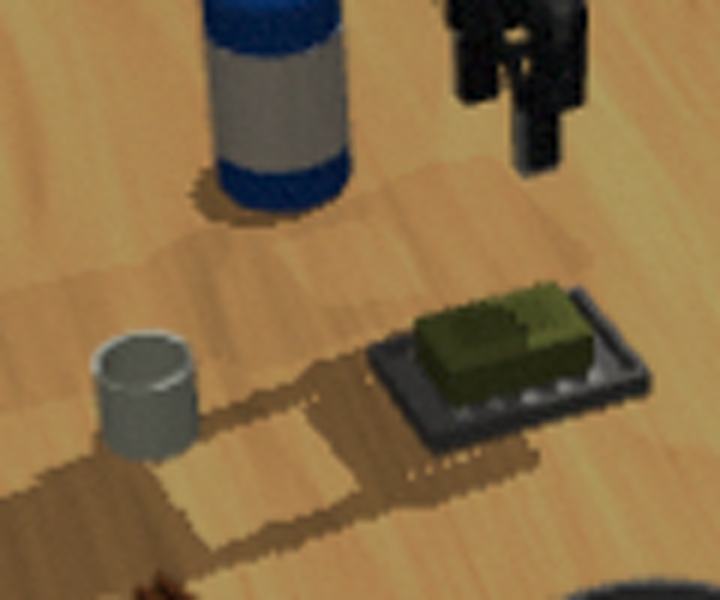

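The soap sits flat and aligned in the dish. The first cap is at crop (145,395). I go to it.

send_rows([
  [[-36,-7,0,0,0,0],[-36,-7,0,0,0,0],[-36,-7,0,0,0,0],[-36,-7,0,0,0,0],[-33.5,-7.5,0,0,0,0],[0,0,0,0,0,0.127],[0,0,20,0,0,0],[0,0,10,0,0,0],[0,0,0,0,0,0],[0,0,0,0,0,0]],
], grip=80, force=25)

```text
time: 11.5
position: [0.4398, 0.275, 0.101]
tcp_rot: [3.141, -0.0, -0.002]
force: [0.1, 0.3, -0.1]
gripper_width: 0.938
finger_force: 0.0
```

```bash
python3 - <<'E'
from h import *
delta([.439,.276,.02],np.pi/2)
im=imaging.read_camera("side")
cv2.imwrite("pics/c5.png",cv2.resize(im[110:210,160:280,::-1],(720,600),interpolation=cv2.INTER_CUBIC))
E
```

```text
shift [-0.7 -1.  81. ] turn tool z -0.0 or 3.141 j6 1.9 pos [0.4398 0.275  0.101 ] t 11.5
```

View pics/c5.png

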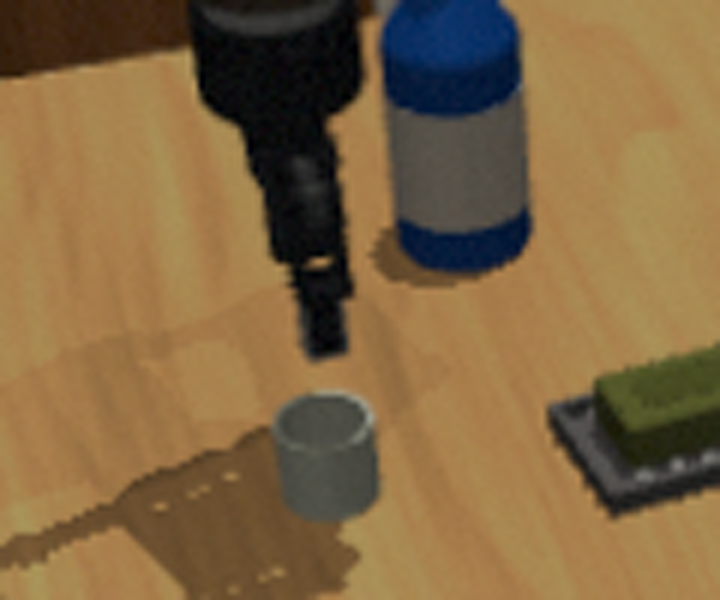

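The fingers at (325,355) are lined up over the cap at (325,455). I descend and grip, then lift.

send_rows([
  [[-0.5,-1,20,0,0,0],[0,0,20,0,0,0],[0,0,20,0,0,0],[0,0,12,0,0,0],[0,0,9,0,0,0],[0,0,0,0,0,0],[0,0,0,0,0,0]],
])

```text
time: 12.25
position: [0.44, 0.2764, 0.021]
tcp_rot: [-3.141, 0.0, -0.002]
force: [-0.5, 0.9, -0.4]
gripper_width: 0.94
finger_force: 0.0
```

send_rows([
  [[0,0,0,0,0,0],[0,0,0,0,0,0],[0,0,0,0,0,0],[0,0,0,0,0,0],[0,0,0,0,0,0],[0,0,0,0,0,0],[0,0,0,0,0,0]],
], grip=44, force=25)

```text
time: 12.95
position: [0.4401, 0.2765, 0.0214]
tcp_rot: [-3.141, 0.0, -0.002]
force: [-1.1, -0.0, 5.7]
gripper_width: 0.577
finger_force: 26.1
```

send_rows([
  [[0,0,-10,0,0,0],[0,0,-25,0,0,0],[0,0,-30,0,0,0],[0,0,-30,0,0,0],[0,0,-5,0,0,0],[0,0,0,0,0,0],[0,0,0,0,0,0]],
])

```text
time: 13.65
position: [0.4384, 0.2758, 0.1192]
tcp_rot: [3.141, -0.0, -0.003]
force: [0.2, -0.5, -1.1]
gripper_width: 0.576
finger_force: 26.1
```

```bash
python3 - <<'E'
from h import *
delta([.647,-.002,.12],np.pi/2)
E
```

```text
shift [208.7 277.8  -1.1] turn tool z -0.0 or 3.141 j6 1.9 pos [0.4384 0.2758 0.1192] t 13.65
```

send_rows([
  [[12,16,0,0,0,0],[22,29,0,0,0,0],[22,29,0,0,0,0],[22,29,0,0,0,0],[22,29,0,0,0,0],[22,29,0,0,0,0],[22,29,0,0,0,0],[22,29,0,0,0,0],[22,29,0,0,0,0],[20.7,29.8,0,0,0,0]],
])

```text
time: 14.65
position: [0.6474, -0.0027, 0.1178]
tcp_rot: [-3.141, 0.001, 0.006]
force: [1.2, 0.5, -0.7]
gripper_width: 0.58
finger_force: 26.1
```

send_rows([
  [[0,0,0,0,0,0],[0,0,20,0,0,0],[0,0,25,0,0,0],[0,0,15,0,0,0],[0,0,15,0,0,0],[0,0,0,0,0,0],[0,0,0,0,0,0],[0,0,0,0,0,0]],
])

```text
time: 15.45
position: [0.649, -0.0018, 0.0467]
tcp_rot: [3.141, -0.0, 0.004]
force: [0.7, -0.6, 0.4]
gripper_width: 0.578
finger_force: 26.1
```

```bash
python3 - <<'E'
from h import *
delta([.647,-.002,.0265],np.pi/2)
im=imaging.read_camera("side")
cv2.imwrite("pics/c6.png",cv2.resize(im[170:290,230:374,::-1],(720,600),interpolation=cv2.INTER_CUBIC))
E
```

```text
shift [-2.   0.2 20.2] turn tool z -0.0 or 3.142 j6 1.38 pos [ 0.649  -0.0018  0.0467] t 15.45
```

View pics/c6.png

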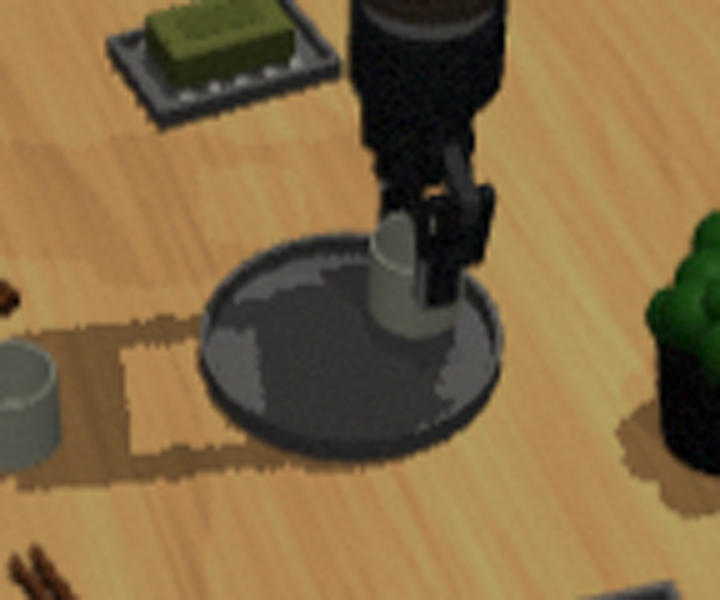

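The cap at (412,280) hangs upright inside the tray outline. I lower it, release and lift.

send_rows([
  [[-2,0,6,0,0,0],[0,0,6,0,0,0],[0,0,4,0,0,0],[0,0,2,0,0,0],[0,0,2,0,0,0],[0,0,0,0,0,0],[0,0,0,0,0,0]],
])

```text
time: 16.2
position: [0.6458, -0.0016, 0.0265]
tcp_rot: [3.142, 0.0, -0.002]
force: [-5.0, 0.7, 8.2]
gripper_width: 0.579
finger_force: 26.8
```

send_rows([
  [[0,0,0,0,0,0],[0,0,0,0,0,0],[0,0,0,0,0,0],[0,0,0,0,0,0],[0,0,-10,0,0,0],[0,0,-20,0,0,0],[0,0,-30,0,0,0],[0,0,-30,0,0,0],[0,0,0,0,0,0]],
], grip=80)

```text
time: 17.1
position: [0.6498, -0.0023, 0.1219]
tcp_rot: [3.14, -0.0, 0.017]
force: [-0.4, -0.4, 1.0]
gripper_width: 0.932
finger_force: 0.0
```

```bash
python3 - <<'E'
from h import *
delta([.430,-.008,.12],np.pi/2)
im=imaging.read_camera("side")
m=masks_near("cap_a",(.43,-.008),("side",),.03); print(m and fit("cap_a",m,(.43,-.008),[0]))
m=masks_near("cap_a",(.647,-.002),("side",),.03); print(m and fit("cap_a",m,(.647,-.002),[0],.005))
E
```

```text
shift [-219.8    5.7   -0.4] turn tool z -0.0 or 3.142 j6 1.38 pos [ 0.6498 -0.0023  0.1219] t 17.1
(array([ 0.42659001, -0.00755575,  0.3375244 ]), np.float64(0.05225933202357569))
(array([ 0.64298921, -0.00203575,  0.43826515]), np.float64(0.056209700028034715))
```

send_rows([
  [[-30,1,0,0,0,0],[-32,1,0,0,0,0],[-32,1,0,0,0,0],[-32,1,0,0,0,0],[-32,1,0,0,0,0],[-32,1,0,0,0,0],[-26,0,0,0,0,0],[0,0,15,0,0,0],[0,0,0,0,0,0],[0,0,0,0,0,0]],
])

```text
time: 18.25
position: [0.4293, -0.0074, 0.0996]
tcp_rot: [-3.141, 0.0, 0.003]
force: [0.5, 0.6, -0.3]
gripper_width: 0.937
finger_force: 0.0
```

```bash
python3 - <<'E'
from h import *
delta([.430,-.008,.02],np.pi/2)
E
```

```text
shift [ 0.8  0.6 79.6] turn tool z -0.0 or 3.141 j6 1.27 pos [ 0.4293 -0.0074  0.0996] t 18.25
```

send_rows([
  [[0.5,0.5,20,0,0,0],[0,0,20,0,0,0],[0,0,20,0,0,0],[0,0,11,0,0,0],[0,0,8,0,0,0],[0,0,0,0,0,0],[0,0,0,0,0,0]],
])

```text
time: 18.95
position: [0.4311, -0.0083, 0.0219]
tcp_rot: [3.141, -0.0, 0.001]
force: [0.7, -0.1, 0.1]
gripper_width: 0.93
finger_force: 0.0
```

send_rows([
  [[0,0,0,0,0,0],[0,0,0,0,0,0],[0,0,0,0,0,0],[0,0,0,0,0,0],[0,0,0,0,0,0],[0,0,0,0,0,0],[0,0,0,0,0,0]],
], grip=44, force=25)

```text
time: 19.65
position: [0.4312, -0.0083, 0.0222]
tcp_rot: [3.141, -0.0, 0.002]
force: [-1.5, 0.7, 6.6]
gripper_width: 0.566
finger_force: 26.2
```

send_rows([
  [[0,0,-10,0,0,0],[0,0,-25,0,0,0],[0,0,-30,0,0,0],[0,0,-15,0,0,0],[20,-1,0,0,0,0],[35,-2,0,0,0,0],[35,-1,0,0,0,0],[35,-1,0,0,0,0],[22,-1,0,0,0,0],[0,0,0,0,0,0]],
])

```text
time: 20.65
position: [0.5798, -0.0023, 0.1021]
tcp_rot: [3.141, 0.0, 0.004]
force: [0.0, -0.2, -0.0]
gripper_width: 0.568
finger_force: 26.0
```

send_rows([
  [[0,0,25,0,0,0],[0,0,25,0,0,0],[0,0,0,0,0,0],[0,0,0,0,0,0],[0,0,0,0,0,0]],
])

```text
time: 21.15
position: [0.5783, -0.0024, 0.0531]
tcp_rot: [3.141, -0.0, 0.004]
force: [0.3, 0.6, -0.6]
gripper_width: 0.566
finger_force: 26.1
```

```bash
python3 - <<'E'
from h import *
delta([.579,-.002,.0265],np.pi/2)
im=imaging.read_camera("side")
cv2.imwrite("pics/c7.png",cv2.resize(im[170:290,230:374,::-1],(720,600),interpolation=cv2.INTER_CUBIC))
E
```

```text
shift [ 0.6 -0.4 26.6] turn tool z -0.0 or 3.141 j6 1.36 pos [ 0.5783 -0.0024  0.0531] t 21.15
```

View pics/c7.png

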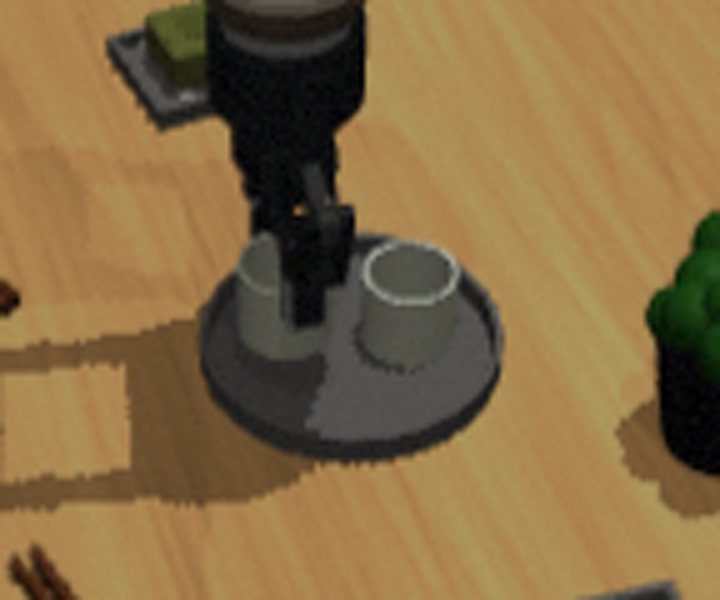

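The first cap stands upright at (410,305), and the held cap at (285,300) is clear of it and of the rim. I lower it and release.

send_rows([
  [[0.5,0,8,0,0,0],[0,0,8,0,0,0],[0,0,5,0,0,0],[0,0,3,0,0,0],[0,0,2,0,0,0],[0,0,0,0,0,0],[0,0,0,0,0,0]],
])

```text
time: 21.9
position: [0.5773, -0.002, 0.0272]
tcp_rot: [-3.141, -0.001, 0.005]
force: [-11.8, 0.8, 19.1]
gripper_width: 0.561
finger_force: 28.0
```

send_rows([
  [[0,0,0,0,0,0],[0,0,0,0,0,0],[0,0,0,0,0,0],[0,0,0,0,0,0],[0,0,-10,0,0,0],[0,0,-20,0,0,0],[0,0,-30,0,0,0],[0,0,-30,0,0,0],[0,0,0,0,0,0],[0,0,0,0,0,0]],
], grip=80)

```text
time: 22.9
position: [0.5786, -0.0023, 0.1165]
tcp_rot: [3.141, -0.0, 0.003]
force: [-0.2, -0.0, -0.8]
gripper_width: 0.938
finger_force: 0.0
```

```bash
python3 - <<'E'
from h import *
im=imaging.read_camera("side"); imaging.read_camera("top")
Y=[1.5,1.9,2.3]
for g in((.426,-.133),(.43,.12)):
    m=masks_near("peg_a",g); print({c:fit("peg_a",{c:v},g,Y) for c,v in m.items()})
for g in((.647,-.002),(.579,-.002)):
    m=masks_near("cap_a",g,("side",),.03); print(m and fit("cap_a",m,g,[0],.005))
delta([.427,-.1315,.10],0)
E
```

```text
{'side': (array([ 0.42297905, -0.13003462,  1.81633752]), np.float64(0.23102310231023104))}
{'side': (array([0.42949563, 0.11770056, 1.94372764]), np.float64(0.3509687034277198))}
(array([ 0.64288897, -0.00243802,  0.34719785]), np.float64(0.04773137227695301))
(array([ 0.57385522, -0.00166852,  0.31866049]), np.float64(0.05594405594405594))
shift [-150.5  129.5   14.7] turn tool z 1.571 or -1.571 j6 1.36 pos [ 0.5775 -0.0021  0.1146] t 23.3
```

```bash
cat >> h.py <<'E'
def unproj(uv,c,z):
    m=CM[c]; K=np.array([[m["fx"],0,m["cx"]],[0,m["fy"],m["cy"]],[0,0,1]])
    p=cv2.undistortPoints(np.array(uv,float).reshape(-1,1,2),K,m["dist_coeffs"])[:,0]
    d=np.c_[p,np.ones(len(p))]@m["cam_to_world"][:3,:3].T; o=m["cam_to_world"][:3,3]
    return (o+d*((z-o[2])/d[:,2])[:,None])[:,:2]
E
python3 - <<'E'
from h import *
T=[]
for c in("top","side"):
    im=imaging.read_camera(c); row=[]
    for g in((.427,-.1315),(.432,.119)):
        u=proj([[*g,.006]],c)[0].round().astype(int); w=24
        a=im[u[1]-w:u[1]+w,u[0]-w:u[0]+w]; lum=a.astype(float).sum(2); bg=np.median(lum)
        k=np.argwhere(lum<.62*bg)[:,::-1]
        P=unproj(k+u-w,c,.006); P=P[np.linalg.norm(P-np.array(g),axis=1)<.045]
        e,v=np.linalg.eigh(np.cov(P.T)); ax=v[:,1]; 
        q=P@ax; ce=P.mean(0)
        print(c,len(P),ce.round(4),"mid",(ce+ax*((q.max()+q.min())/2-q.mean())).round(4),"yaw",np.arctan2(ax[1],ax[0])%np.pi,"len",np.ptp(q),np.sqrt(e))
        row.append(cv2.resize(a[:,:,::-1],(300,300),interpolation=cv2.INTER_CUBIC))
    T.append(np.hstack(row))
cv2.imwrite("pics/c8.png",np.vstack(T))
E
```

```text
top 55 [ 0.4261 -0.1316] mid [ 0.4264 -0.1329] yaw 1.8563107948157356 len 0.06298298780514999 [0.00341784 0.01995889]
top 20 [0.4259 0.13  ] mid [0.4251 0.1316] yaw 2.0313465496848813 len 0.0274955659850422 [0.00404057 0.00869264]
side 184 [ 0.4233 -0.1313] mid [ 0.4233 -0.1313] yaw 1.8406873484305832 len 0.08149341912467681 [0.00537353 0.02353513]
side 142 [0.4296 0.1181] mid [0.4301 0.117 ] yaw 2.0374948143340155 len 0.08137094569472056 [0.00612697 0.02344849]
```

View pics/c8.png

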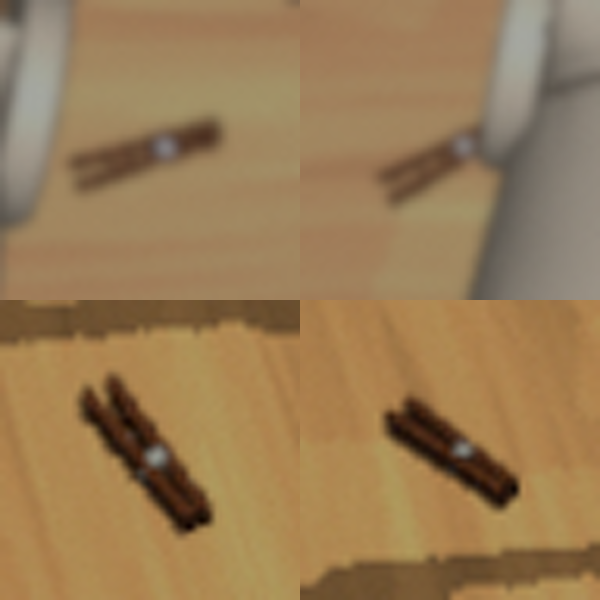

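Both pegs are clear. Left column is peg 1, yaw about 1.85 at (0.4255, -0.1315). Right column is peg 2, yaw about 2.035 at (0.432, 0.118).

send_rows([
  [[-30,26,0,0,0,0],[-30,26,0,0,0,0],[-30,26,0,0,0,0],[-31,26,0,0,0,0],[-31,26,0,0,0,0],[0,0,0,0,0,0]],
], grip=42, force=40)

```text
time: 24.0
position: [0.4232, -0.1341, 0.115]
tcp_rot: [3.141, -0.007, -0.002]
force: [1.4, 1.3, -0.5]
gripper_width: 0.489
finger_force: 0.0
```

send_rows([
  [[0,0,0,0,0,0.129],[0,0,0,0,0,0.129],[0,0,0,0,0,0.129],[0,0,0,0,0,0.129],[0,0,0,0,0,0.129],[0,0,0,0,0,0.129],[0,0,0,0,0,0.129],[0,0,0,0,0,0.129],[0,0,0,0,0,0.129],[0,0,0,0,0,0.129]],
])

```text
time: 25.0
position: [0.4265, -0.1318, 0.1154]
tcp_rot: [-2.505, 1.895, -0.001]
force: [0.1, 0.8, 0.6]
gripper_width: 0.496
finger_force: 0.0
```

send_rows([
  [[0,0,30,0,0,0],[0,0,25,0,0,0],[0,0,0,0,0,0],[0,0,0,0,0,0]],
])

```text
time: 25.4
position: [0.4262, -0.1318, 0.0605]
tcp_rot: [-2.511, 1.888, 0.001]
force: [0.9, -0.5, 0.1]
gripper_width: 0.492
finger_force: 0.0
```

```bash
python3 - <<'E'
from h import *
delta([.4258,-.1315,.003],1.85-np.pi/2)
im=imaging.read_camera("side")
u=proj([[.426,-.1315,.02]],"side")[0].astype(int); print(u)
cv2.imwrite("pics/c9.png",cv2.resize(im[u[1]-50:u[1]+40,u[0]-54:u[0]+54,::-1],(720,600),interpolation=cv2.INTER_CUBIC))
E
```

```text
shift [-0.4  0.2 57.5] turn tool z 0.002 or -3.14 j6 2.29 pos [ 0.4262 -0.1318  0.0605] t 25.4
[242 287]
```

View pics/c9.png

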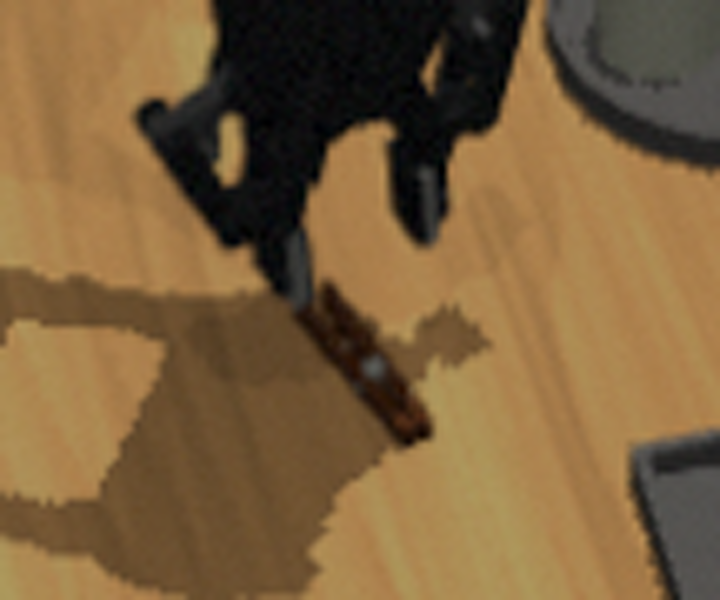

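```bash
python3 - <<'E'
from h import *
u0=np.array([242-54,287-50])
for p in([.4262,-.1318,.0605],[.4262,-.1318,.003],[.4262,-.1318,.012],[.4258+.02,-.1318+.0057,.062],[.4258-.02,-.1318-.0057,.062]): print(p,((proj([p],"side")[0]-u0)*6.667).round())
E
```

```text
[0.4262, -0.1318, 0.0605] [356. 259.]
[0.4262, -0.1318, 0.003] [367. 368.]
[0.4262, -0.1318, 0.012] [366. 351.]
[0.44580000000000003, -0.1261, 0.062] [407. 232.]
[0.4058, -0.1375, 0.062] [302. 282.]
```

The peg centre at (365,365) lies below the fingers to within 3 mm. I descend and grip.

send_rows([
  [[0,0,20,0,0,0],[0,0,20,0,0,0],[0,0,10,0,0,0],[0,0,6,0,0,0],[0,0,0,0,0,0],[0,0,0,0,0,0]],
])

```text
time: 26.05
position: [0.4267, -0.1326, 0.0052]
tcp_rot: [-2.51, 1.889, -0.002]
force: [0.2, 0.0, 0.0]
gripper_width: 0.489
finger_force: 0.0
```

send_rows([
  [[0,0,0,0,0,0],[0,0,0,0,0,0],[0,0,0,0,0,0],[0,0,0,0,0,0],[0,0,0,0,0,0],[0,0,0,0,0,0]],
], grip=8, force=40)

```text
time: 26.65
position: [0.4267, -0.1326, 0.0052]
tcp_rot: [-2.51, 1.889, -0.002]
force: [-0.3, -0.1, 6.7]
gripper_width: 0.172
finger_force: 40.5
```

send_rows([
  [[0,0,-10,0,0,0],[0,0,-25,0,0,0],[0,0,-30,0,0,0],[0,0,-30,0,0,0],[0,0,0,0,0,0],[0,0,0,0,0,0],[0,0,0,0,0,0]],
])

```text
time: 27.35
position: [0.425, -0.1315, 0.0982]
tcp_rot: [2.51, -1.889, -0.004]
force: [0.0, 0.1, 0.4]
gripper_width: 0.173
finger_force: 39.8
```

```bash
python3 - <<'E'
from h import *
a=-.043; c=np.array([.5998,-.252]); e=np.array([np.cos(a),np.sin(a)]); print(c+.046*e,c-.046*e)
delta([*(c+.046*e),.1],a+np.pi/2)
E
```

```text
[ 0.64575748 -0.25397739] [ 0.55384252 -0.25002261]
shift [ 178.8 -178.2   -2.4] turn tool z -1.247 or 1.894 j6 2.29 pos [ 0.425  -0.1315  0.0982] t 27.35
```

send_rows([
  [[15,-15,0,0,0,0],[27,-27,0,0,0,0],[27,-27,0,0,0,0],[27,-27,0,0,0,0],[27,-27,0,0,0,0],[27,-27,0,0,0,0],[20,-20,0,0,0,0],[8.5,-8,0,0,0,0],[0,0,0,0,0,0]],
])

```text
time: 28.25
position: [0.6463, -0.2546, 0.0969]
tcp_rot: [2.51, -1.889, -0.004]
force: [-0.9, 0.2, -1.0]
gripper_width: 0.165
finger_force: 39.8
```

send_rows([
  [[0,0,0,0,0,-0.125],[0,0,0,0,0,-0.125],[0,0,0,0,0,-0.125],[0,0,0,0,0,-0.125],[0,0,0,0,0,-0.125],[0,0,0,0,0,-0.125],[0,0,0,0,0,-0.125],[0,0,0,0,0,-0.125],[0,0,0,0,0,-0.125],[0,0,0,0,0,-0.122]],
])

```text
time: 29.25
position: [0.6448, -0.2533, 0.0977]
tcp_rot: [-3.139, 0.06, 0.005]
force: [-0.2, 0.9, 0.9]
gripper_width: 0.169
finger_force: 39.8
```

send_rows([
  [[0,0,30,0,0,0],[0,0,30,0,0,0],[0,0,0,0,0,0],[0,0,0,0,0,0]],
])

```text
time: 29.65
position: [0.6451, -0.2535, 0.0383]
tcp_rot: [-3.139, 0.068, 0.004]
force: [0.5, 0.3, 0.8]
gripper_width: 0.172
finger_force: 39.8
```

```bash
python3 - <<'E'
from h import *
s=status.observe(); print(s["gripper_width"])
delta([.6458,-.2540,.0105],-.043+np.pi/2)
im=imaging.read_camera("side")
u=proj([[.6,-.252,.02]],"side")[0].astype(int); print(u)
cv2.imwrite("pics/c10.png",cv2.resize(im[u[1]-60:u[1]+40,u[0]-60:u[0]+60,::-1],(720,600),interpolation=cv2.INTER_CUBIC))
E
```

```text
0.17175783870029643
shift [ 0.8  0.5 27.8] turn tool z -0.0 or 3.141 j6 1.07 pos [ 0.6451 -0.2535  0.0383] t 29.65
[330 308]
```

View pics/c10.png

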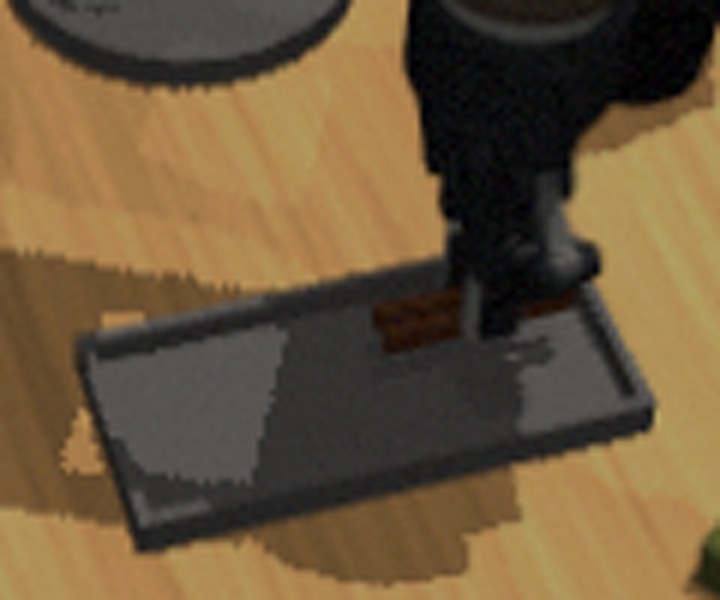

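The peg (375–580, 290–350) is level, inside the tray outline and parallel to its long side. I lower it and release.

send_rows([
  [[0.5,0.5,10,0,0,0],[0,0,10,0,0,0],[0,0,4,0,0,0],[0,0,2,0,0,0],[0,0,2,0,0,0],[0,0,0,0,0,0],[0,0,0,0,0,0]],
])

```text
time: 30.4
position: [0.6471, -0.255, 0.0115]
tcp_rot: [3.141, -0.068, 0.001]
force: [-0.9, 0.1, -0.2]
gripper_width: 0.169
finger_force: 39.8
```

send_rows([
  [[0,0,0,0,0,0],[0,0,0,0,0,0],[0,0,0,0,0,0],[0,0,-10,0,0,0],[0,0,-20,0,0,0],[0,0,-30,0,0,0],[0,0,-30,0,0,0],[0,0,0,0,0,0],[0,0,0,0,0,0],[0,0,0,0,0,0]],
], grip=34)

```text
time: 31.4
position: [0.6461, -0.2544, 0.1001]
tcp_rot: [-3.14, 0.068, 0.003]
force: [-0.4, 1.0, 0.5]
gripper_width: 0.4
finger_force: 0.0
```

```bash
python3 - <<'E'
from h import *
delta([.4325,.118,.1],2.035-np.pi/2)
E
```

```text
shift [-229.5 -362.8    1. ] turn tool z 1.063 or -2.078 j6 1.07 pos [ 0.6461 -0.2544  0.1001] t 31.4
```

send_rows([
  [[-10,-16,0,0,0,0],[-22,-35,0,0,0,0],[-22,-35,0,0,0,0],[-22,-35,0,0,0,0],[-22,-35,0,0,0,0],[-22,-35,0,0,0,0],[-22,-35,0,0,0,0],[-22,-35,0,0,0,0],[-22,-35,0,0,0,0],[-22,-35,0,0,0,0]],
], grip=42)

```text
time: 32.4
position: [0.4511, 0.0861, 0.0999]
tcp_rot: [-3.141, 0.068, 0.004]
force: [0.1, 0.7, 0.6]
gripper_width: 0.489
finger_force: 0.0
```

send_rows([
  [[-21.5,-32,0,0,0,0],[0,0,0,0,0,-0.13],[0,0,0,0,0,-0.13],[0,0,0,0,0,-0.13],[0,0,0,0,0,-0.13],[0,0,0,0,0,-0.13],[0,0,0,0,0,-0.13],[0,0,0,0,0,-0.13],[0,0,0,0,0,-0.13],[0,0,0,0,0,-0.13]],
])

```text
time: 33.4
position: [0.432, 0.1177, 0.0999]
tcp_rot: [-2.65, -1.684, 0.004]
force: [0.0, -0.1, -0.3]
gripper_width: 0.491
finger_force: 0.0
```

send_rows([
  [[0,0,0,0,0,-0.13],[0,0,0,0,0,-0.13],[0,0,0,0,0,-0.13],[0,0,0,0,0,-0.13],[0,0,0,0,0,-0.13],[0,0,0,0,0,-0.13],[0,0,25,0,0,-0.128],[0,0,15,0,0,0],[0,0,0,0,0,0],[0,0,0,0,0,0]],
])

```text
time: 34.4
position: [0.4325, 0.1177, 0.0607]
tcp_rot: [-1.651, -2.671, 0.002]
force: [0.6, -0.1, -0.4]
gripper_width: 0.492
finger_force: 0.0
```

```bash
python3 - <<'E'
from h import *
delta([.4325,.118,.005],2.035-np.pi/2)
im=imaging.read_camera("side")
u=proj([[.4325,.118,.02]],"side")[0].astype(int); print(u)
u0=u-[48,50]; p=status.observe()["position"]
for q in(p,[.4325,.118,.006]): print(((proj([q],"side")[0]-u0)*7.5).round())
cv2.imwrite("pics/c11.png",cv2.resize(im[u[1]-50:u[1]+30,u[0]-48:u[0]+48,::-1],(720,600),interpolation=cv2.INTER_CUBIC))
E
```

```text
shift [ 0.2  0.2 55.7] turn tool z -0.0 or 3.141 j6 -0.47 pos [0.4325 0.1177 0.0607] t 34.4
[223 219]
[354. 295.]
[365. 411.]
```

View pics/c11.png

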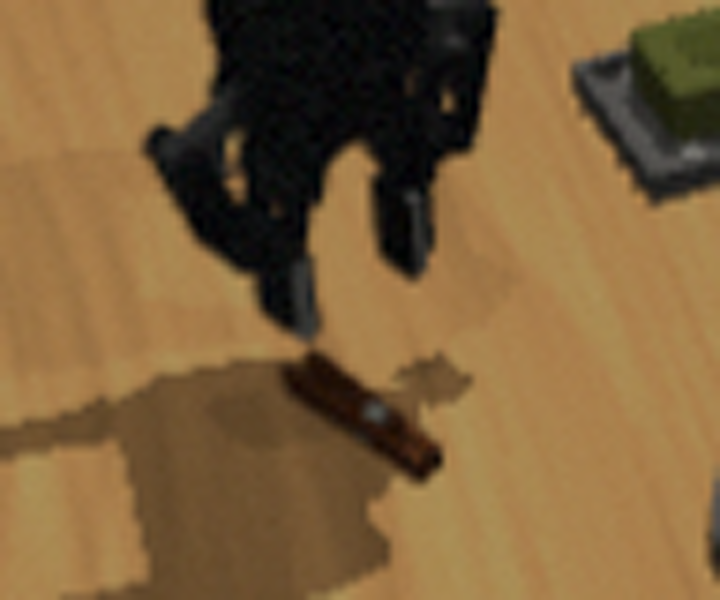

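The peg centre at (363,415) is directly below the open fingers, whose tips are at (310,335) and (415,275). I descend and grip.

send_rows([
  [[0,0,20,0,0,0],[0,0,20,0,0,0],[0,0,10,0,0,0],[0,0,6,0,0,0],[0,0,0,0,0,0],[0,0,0,0,0,0]],
])

```text
time: 35.05
position: [0.434, 0.1177, 0.006]
tcp_rot: [1.651, 2.672, 0.001]
force: [0.1, 0.8, 0.2]
gripper_width: 0.493
finger_force: 0.0
```

send_rows([
  [[0,0,0,0,0,0],[0,0,0,0,0,0],[0,0,0,0,0,0],[0,0,0,0,0,0],[0,0,0,0,0,0],[0,0,0,0,0,0]],
], grip=8, force=40)

```text
time: 35.65
position: [0.4341, 0.1177, 0.0062]
tcp_rot: [1.65, 2.672, 0.001]
force: [-1.2, 0.3, 6.0]
gripper_width: 0.169
finger_force: 40.1
```

send_rows([
  [[0,0,-10,0,0,0],[0,0,-25,0,0,0],[0,0,-30,0,0,0],[0,0,-30,0,0,0],[0,0,-10,0,0,0],[0,0,0,0,0,0],[0,0,0,0,0,0],[0,0,0,0,0,0]],
])

```text
time: 36.45
position: [0.4319, 0.1177, 0.1085]
tcp_rot: [-1.65, -2.67, 0.003]
force: [0.4, 0.7, -0.2]
gripper_width: 0.172
finger_force: 39.4
```

```bash
python3 - <<'E'
from h import *
delta([.5530,-.2500,.11],-.043+np.pi/2)
E
```

```text
shift [-383.   -56.2   -1.9] turn tool z -1.064 or 2.078 j6 -0.47 pos [0.4319 0.1177 0.1085] t 36.45
```

send_rows([
  [[-20,-3,0,0,0,0],[-36,-5,0,0,0,0],[-36,-5,0,0,0,0],[-36,-5,0,0,0,0],[-36,-5,0,0,0,0],[-36,-5.5,0,0,0,0],[-36,-5.5,0,0,0,0],[-36,-5.5,0,0,0,0],[-36,-5.5,0,0,0,0],[-36,-5.5,0,0,0,0]],
])

```text
time: 37.45
position: [0.5414, -0.2135, 0.1083]
tcp_rot: [-1.65, -2.67, -0.0]
force: [1.2, -0.5, -0.4]
gripper_width: 0.171
finger_force: 39.4
```

send_rows([
  [[-28,-4,0,0,0,0],[-11,-1.5,0,0,0,0],[0,0,0,0,0,-0.133],[0,0,0,0,0,-0.133],[0,0,0,0,0,-0.133],[0,0,0,0,0,-0.133],[0,0,0,0,0,-0.133],[0,0,0,0,0,-0.133],[0,0,0,0,0,-0.133],[0,0,0,0,0,-0.133]],
])

```text
time: 38.45
position: [0.5538, -0.2484, 0.1088]
tcp_rot: [-0.057, -3.139, -0.003]
force: [0.4, 0.7, 0.1]
gripper_width: 0.169
finger_force: 39.4
```

send_rows([
  [[0,0,20,0,0,0],[0,0,30,0,0,0],[0,0,20,0,0,0],[0,0,0,0,0,0],[0,0,0,0,0,0]],
])

```text
time: 38.95
position: [0.5541, -0.2489, 0.0397]
tcp_rot: [-0.066, -3.139, -0.002]
force: [0.3, -0.5, 0.5]
gripper_width: 0.169
finger_force: 39.4
```

```bash
python3 - <<'E'
from h import *
s=status.observe(); print(s["gripper_width"])
delta([.5530,-.2500,.0112],-.043+np.pi/2)
im=imaging.read_camera("side")
u=proj([[.6,-.252,.02]],"side")[0].astype(int)
cv2.imwrite("pics/c12.png",cv2.resize(im[u[1]-60:u[1]+40,u[0]-60:u[0]+60,::-1],(720,600),interpolation=cv2.INTER_CUBIC))
E
```

```text
0.16870809956919292
shift [ 1.  -1.1 28.5] turn tool z 0.001 or -3.141 j6 -2.15 pos [ 0.5541 -0.2489  0.0397] t 38.95
```

View pics/c12.png

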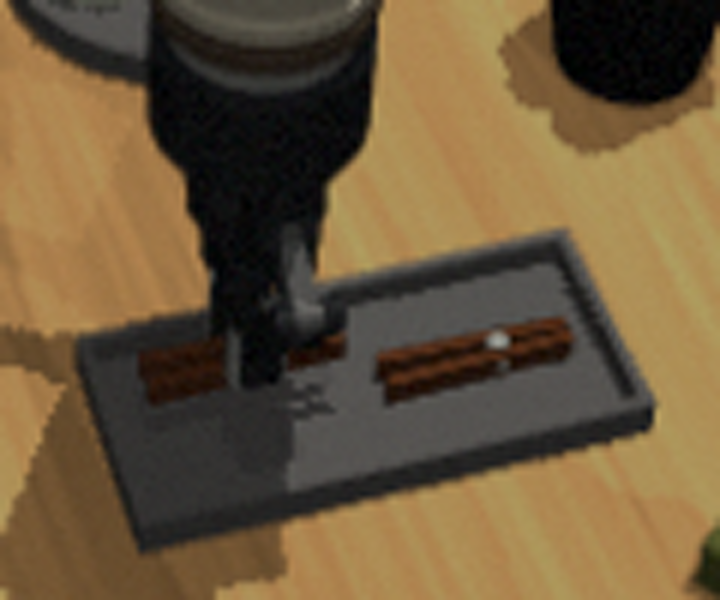

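Peg 1 lies flat on the tray floor at (475,360). The held peg (140–345) has room at both ends. I lower it and release.

send_rows([
  [[0,-1,10,0,0,0],[0,0,10,0,0,0],[0,0,4,0,0,0],[0,0,2,0,0,0],[0,0,2,0,0,0],[0,0,0,0,0,0],[0,0,0,0,0,0]],
])

```text
time: 39.7
position: [0.5548, -0.251, 0.0126]
tcp_rot: [0.067, 3.14, -0.0]
force: [0.8, -0.4, 0.6]
gripper_width: 0.168
finger_force: 39.4
```

send_rows([
  [[0,0,0,0,0,0],[0,0,0,0,0,0],[0,0,0,0,0,0],[0,0,-10,0,0,0],[0,0,-20,0,0,0],[0,0,-30,0,0,0],[0,0,-40,0,0,0],[0,0,-40,0,0,0],[0,0,-30,0,0,0],[0,0,0,0,0,0]],
], grip=34)

```text
time: 40.7
position: [0.5575, -0.2529, 0.1895]
tcp_rot: [0.067, 3.131, -0.01]
force: [0.3, -0.2, -0.3]
gripper_width: 0.4
finger_force: 0.0
```

send_rows([
  [[0,0,-30,0,0,0],[0,0,0,0,0,0],[0,0,0,0,0,0]],
])

```text
time: 41.0
position: [0.5546, -0.2509, 0.2123]
tcp_rot: [0.067, 3.14, -0.001]
force: [0.1, 0.1, -1.1]
gripper_width: 0.398
finger_force: 0.0
```

```bash
python3 - <<'E'
from h import *
print(status.observe()["position"])
im=imaging.read_camera("side")
cv2.imwrite("pics/c13.png",cv2.resize(im[80:380,170:430,::-1],(520,600),interpolation=cv2.INTER_CUBIC))
E
```

```text
[ 0.55463185 -0.25093466  0.21234988]
```

View pics/c13.png

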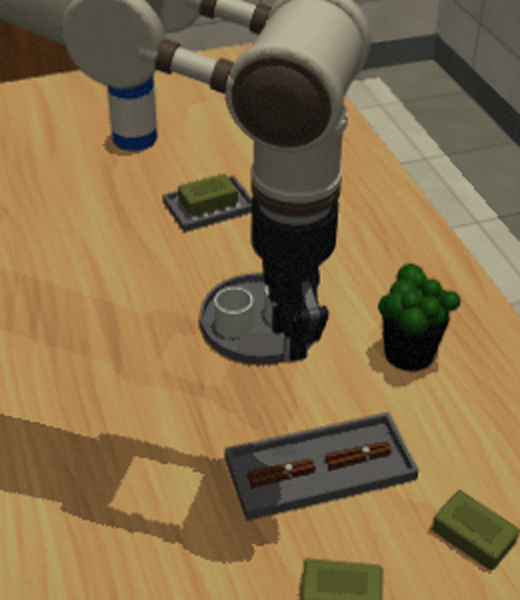

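The picture shows both pegs flat and end to end in the tray, at (282,470) and (358,455). The soap is in the dish at (208,195), the near cap is upright at (235,310) with the far one hidden behind the gripper, and the bottle and plant are in place.

```bash
python3 - <<'E'
from cell import order
print(order.finish_job())
E
```

```text
the job is handed in; nothing more can be done
None
```

All five things are sorted and the job is handed in at about 41 s: both pegs are flat in the long tray, both caps are upright in the round tray, and the soap nearest the base is lengthwise in its dish. In the last picture the gripper hid the far cap; it had shown upright in earlier ones.

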